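# Unlock the specimen clamp and hold its jaw open

### The job

On the specimen clamp in the white tray, turn the black lock knob clockwise until it clicks past its detent into the unlocked notch, and let it go. Then, with the fingertips, push the sprung steel release lever down until it is level, its top flush with the tops of the two index posts beside it, never pressing it before it is unlocked and never running it down near its bottom stop; finish while still holding it level, so that the jaw stays open for the next block. Leave the jar, the slide rack and the wax block where they are.

Things in the scene. Friction and masses are not known exactly. Their poses are not given: they have to be found in the camera images.
- clamp_head: Specimen clamp, fixed: white drip tray 300 x 270 mm (12 mm rim) with a black pedestal and steel vice jaw, 101 mm high. Origin on the bench, on the tray's middle line, 20 mm to +x of its centre; z up, x runs from the lever towards the jaw. The knob's axis is at (15, -70) mm, the release lever sticks out towards -x along y = 30 mm.
- index_posts (a point): Point midway between the flat tops of the two upright steel index posts, 82 mm above the bench, with the clamp head's axes. The posts are 8 mm thick and stand 30 mm either side of it along y, one on each side of the lever pad.
- knob_top (a point): Middle of the top of the black lock knob, on its upright axis, 132 mm above the bench. The grip is a bar 48 mm long (this point's x), 14 mm wide (its y), 32 mm tall, on a 44 mm bare-metal disc whose top is 32 mm below this point. The axes turn with the knob. Locked, the bar lies along the clamp head's x.
- lock_knob (a joint): Angle of the lock knob, rad: 0 locked, grows clockwise seen from above to 1.2, unlocked; a stop at each end. A sprung over-centre detent holds it at either end: it resists with up to 0.15 N m at first, less towards dead centre at 0.6, and beyond that it snaps on by itself to 1.2 and stays there when let go.
- lever_pad (a point): Middle of the top face of the flat pad (40 mm along the lever, 32 mm wide) ending the steel release lever; nothing above it. The hinge axis lies along the clamp head's y, 72 mm from this point towards the jaw, 82 mm above the bench. At rest the lever slopes up 0.26 rad and this point is 100.5 mm above the bench; level 82 mm; at the bottom stop 68 mm.
- release_lever (a joint): Angle the lever has been pressed down, rad: 0 at rest, 0.26 level, 0.46 at the bottom stop. A spring pushes it up: at the pad about 3 N to start it, 8 N when level, 12 N at the stop; it springs back when let go. The jaw opens 30 mm per rad with it.
- jar: Bystander: closed round jar, 60 mm diameter, 85 mm tall, standing on the bench; origin at the centre of its underside.
- slide_rack: Bystander: open steel slatted rack, 85 x 60 x 45 mm, on the bench; origin at the centre of its underside.
- wax_block: Bystander: pink wax block on a white cassette, 40 x 28 x 16 mm, on the bench; origin at the centre of its underside.

How it is judged:
By the outcome, as a careful person would: the job done as asked, in the order asked, and still so for the second after the job is handed in, while the arm keeps its last pose, push and grip.
It also fails if it takes over 45 s, if anything falls off the work surface, if the arm or the gripper's body presses on something with over 40 N, if the wrist force passes 120 N, or if a joint passes its speed limit or range.

### The arm

A 6-joint arm with a two-finger parallel gripper is mounted at the origin on the work surface. World frame = base frame: x ahead of the robot, y to its left, z up, the work surface at z = 0. Lengths are in m, angles in degrees, forces in N, time in s.
With the tool pointing down it reaches from about 0.25 to 0.725 m from the base axis. Payload 9.7 kg.
Tool frame: the origin (TCP) lies midway between the tips of the shut fingers; the grasp point (between the pads) lies 19 mm behind it; x points along the fingers, y is the direction in which the jaws open and shut, and the axes are right-handed (so a half turn about x gives the same grasp; the last joint's range is limited). The gripper opens to 85 mm and grips with 20 to 120 N. Pads are 22 mm wide; open, the fingers measure 114 mm over their backs; the gripper's body (76 mm by 85 mm) begins 54 mm behind the grasp point. The pads swing forward as they close: fully open they stand 13 mm farther back than shut.
Start: joints at [68.526, 4.979, 10.078, 95.1, 0, 90], TCP at [0.201, 0.512, 0.231] pointing down, gripper open.
Joint ranges: [-179.16, 179.16], [-48.56, 103.87], [-65.8, 70.77], [-126.05, 130.52], [-82.76, 87.17], [-180, 180]. Speed limits (degrees/s): [127.2, 127.2, 147.25, 180, 180, 180].

### API

Orientations are given as [roll, pitch, yaw] about the fixed x, y, z axes, in that order (R = Rz(yaw) Ry(pitch) Rx(roll)).
In Python, from workcell import bot, cams gives the robot as it stands.
- The arm moves only by the tool apply_moves, never from a script. Its argument "commands" is a list of rows, each a list of 5 numbers: the shift along the tool's x, y, z in m, then the turn about the tool's x in rad, then the opening, from -1 (shut) to 1 (fully open). In form: [[tx, ty, tz, roll, hand], ...]. A call has 1 to 12 rows; each row is the pose to reach, as a shift and turn from the pose measured when the call began, along the tool's axes at that moment; what a row does not reach only later rows make up. A row lasts 1/10 s, in which the tool goes at most 50 mm and 8.59 degrees, less where a joint would pass 70% of its speed; a pose out of reach is approached as far as the arm can. A call with a gripper value outside its range is refused whole. The fingers move at their own pace and stop on an object; "newtons" is the grip in N (left out, the last holds). Time passes only in rows, so rows that repeat a pose let the fingers close. It gives the time, the measured TCP pose, the force and the opening at its end, in the units of the state.
- bot.get_obs(): the state, without advancing time (a new reading comes with each control period).
- cams.camera(name): name is "scene" or "top" or "wrist"; returns a dict with "frame" (480x640x3 uint8, blue, green, red), "depth" (480x640 float32, m along the optical axis (not along the pixel's ray), 0 where there is no reading), "camera_matrix" (3x3 intrinsics, pixels), "D" ([k1, k2, p1, p2, k3] as OpenCV has them; the pictures are not rectified), "R" (3x3) and "t" (3): a world point X has camera coordinates R X + t; the wrist camera has in their place "mount" (4x4, takes a point from camera to tool coordinates, whose origin is the TCP and whose axes are the tool frame's). Camera axes: x right, y down, z forward; pixel columns grow to the right and rows downward; lengths in m; the calibration is good to about 2 mm. A picture is of the moment at which its call begins: read the wrist's pose just before it.
- bot.job_done(): hands the job in, once; it reports no verdict.
Trained networks look in the newest picture that a camera, given by its name, has taken for a name from the list of things; names that differ only in an ending like _2 or _b are one class to them, and where a whole thing is asked for, a point or a joint stands for the part that bears it (a point fixed in the world has none). Each returns a list of dicts, best first, with "confidence" (0 to 1); they miss things now and then, are a little off and sometimes report something else, mostly with a low value. They report only what shows in the picture. A call takes as long as a camera call.
- cams.spot_in(name, camera): "rect" ([left, top, right, bottom] in pixels, round what is visible of it).
The state is a dict: "time": time; "q": joint angles; "qd": joint speeds; "joint_efforts": joint torques, N m; "ee_pos": TCP position; "tcp_rot": TCP orientation; "wrist_force": force on the tool from outside, world axes, zero at the start; "torque": the same for the moment, N m; "opening": finger opening in m.
Only numpy, scipy, OpenCV 4.12 (cv2) and the standard library are available. Lean on these libraries where they do the work, as an engineer would, in place of code of your own. Each camera call takes 0.05 s, during which the arm holds its last target. There are 200 camera calls.

## Working session

There is one attempt and no reset: what is moved stays moved. The work goes in short steps, Python scripts to look and compute and a tool call to move; the robot and the scene stay as the last step left them, time stands still between calls to the robot, and variables do not carry over. Pictures are saved under pics/ and viewed, about 8 in all and at most 12, crops included, and the job is handed in when it is done.

Besides the shell and the picture viewer there is one more tool, called after "Call:" as name([rows], argument=value, ...), one row to a line, values as JSON. apply_moves: Moves the arm, as the interface text tells. Its arguments: {"type":"object","properties":{"commands":{"type":"array"},"newtons":{"type":"number"}},"required":["commands"]}

```bash
mkdir -p pics; python3 - <<'E'
from workcell import bot,cams
import cv2,numpy as np
o=bot.get_obs();print(o['time'],o['ee_pos'],o['tcp_rot'],o['opening'])
for n in ['scene','top']:
    c=cams.camera(n);cv2.imwrite(f'pics/{n}1.png',c['frame']);np.savez(f'{n}1.npz',**c)
    print(n,c['camera_matrix'].tolist(),c['D'],c['R'],c['t'])
    for k in ['clamp_head','knob_top','lever_pad','jar','slide_rack','wax_block']:
        print(k,[(np.round(d['rect']),round(d['confidence'],2)) for d in cams.spot_in(k,n)][:2])
E
```

```text
0.0 [0.20126834 0.51162208 0.23061277] [ -90.37129855   89.92907486 -111.84610029] 0.08556065882586482
scene [[538.2260760167022, 0.0, 318.34776009524046], [0.0, 538.2260760167022, 236.20176000588856], [0.0, 0.0, 1.0]] [-0.05844908  0.          0.          0.          0.        ] [[-0.8421673   0.5391863  -0.0056901 ]
 [ 0.4371468   0.67653547 -0.59262335]
 [-0.31568483 -0.50157542 -0.80545961]] [ 0.47696036 -0.19758744  1.16882629]
clamp_head [(array([220., 198., 411., 356.]), 0.97)]
knob_top [(array([268., 199., 297., 230.]), 0.83)]
lever_pad [(array([326., 238., 381., 267.]), 0.98)]
jar [(array([322., 146., 355., 195.]), 0.84)]
slide_rack [(array([304., 375., 332., 400.]), 0.53)]
wax_block [(array([304., 374., 336., 401.]), 0.97)]
top [[451.69674538927205, 0.0, 319.5424133989849], [0.0, 451.69674538927205, 243.05899911883907], [0.0, 0.0, 1.0]] [-0.04999371  0.          0.          0.          0.        ] [[ 0.01233938 -0.99976533  0.01780513]
 [-0.98507857 -0.01521119 -0.1714317 ]
 [ 0.17166231 -0.01542409 -0.9850351 ]] [6.92535839e-04 5.92460943e-01 7.68115063e-01]
clamp_head [(array([223., 153., 413., 347.]), 0.73)]
knob_top [(array([350., 218., 376., 246.]), 0.83)]
lever_pad [(array([270., 244., 301., 294.]), 0.84)]
jar [(array([267., 244., 304., 295.]), 0.75), (array([384., 316., 427., 356.]), 0.63)]
slide_rack [(array([408., 230., 463., 282.]), 0.88)]
wax_block [(array([212., 186., 231., 203.]), 0.8), (array([350., 217., 378., 246.]), 0.64)]
```

View pics/top1.png

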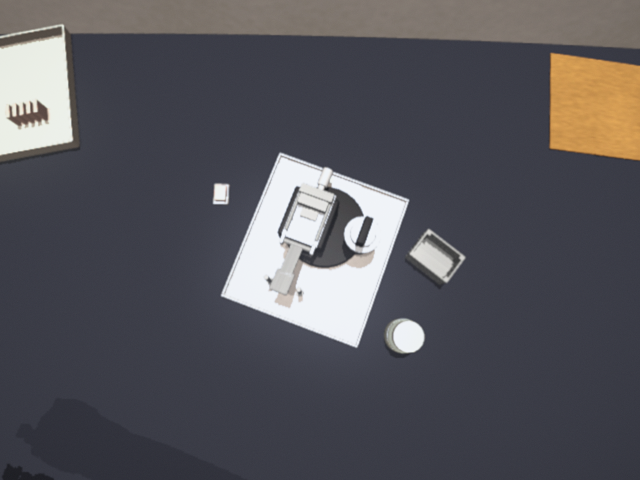

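View pics/scene1.png

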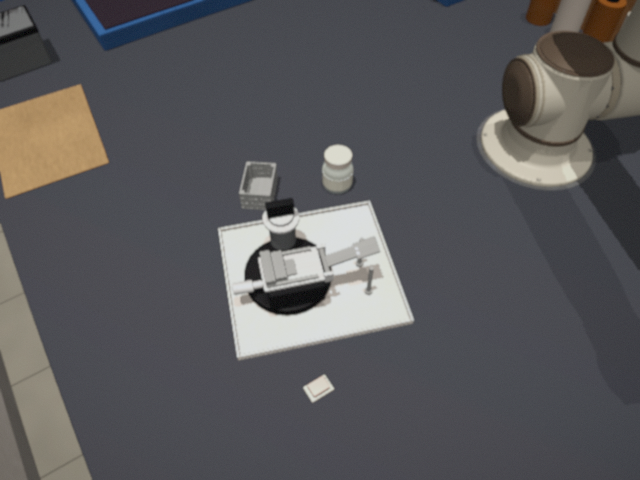

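The top view shows the tray corners near (282,154), (408,201), (358,346) and (222,296). The knob's black bar is at (364,232), the lever pad at (284,281) and the posts at (269,280) and (299,293). I'll fit the tray pose from the corners and check it against the knob and pad.

```bash
cat > h.py <<'E'
import numpy as np,cv2
def ray(c,uv,z):
    p=cv2.undistortPoints(np.float64(uv).reshape(-1,1,2),c['camera_matrix'],c['D']).reshape(-1,2)
    d=np.c_[p,np.ones(len(p))]@c['R'];o=-c['R'].T@c['t']
    return o+d*((z-o[2])/d[:,2])[:,None]
def proj(c,X):
    return cv2.projectPoints(np.float64(X).reshape(-1,1,3),cv2.Rodrigues(c['R'])[0],c['t'],c['camera_matrix'],c['D'])[0].reshape(-1,2)
E
python3 - <<'E'
from h import *
from scipy.optimize import least_squares
c=dict(np.load('top1.npz'));s=dict(np.load('scene1.npz'))
W=ray(c,[(282,154),(408,201),(358,346),(222,296)],.012)
print(W)
# clamp: x towards jaw (up in img). corners: TL(+x,+y) TR(+x,-y) BR(-x,-y) BL
L=np.array([(.13,.135),(.13,-.135),(-.17,-.135),(-.17,.135)])
Rm=lambda a:np.array([[np.cos(a),-np.sin(a)],[np.sin(a),np.cos(a)]])
r=least_squares(lambda p:(L@Rm(p[2]).T+p[:2]-W[:,:2]).ravel(),[.5,0,0])
x,y,a=r.x;print(r.x,np.degrees(a),r.fun)
T=lambda q:np.r_[Rm(a)@q[:2]+[x,y],q[2]]
P={'knob':(.015,-.07,.132)}
print('knob',T(np.array(P['knob'])))
for n,cc,kr,lr in(('top',c,(350,218,376,246),(270,244,301,294)),('scene',s,(268,199,297,230),(326,238,381,267))):
    print(n,'knob proj',proj(cc,T(np.array(P['knob']))))
    img=cc['frame'].copy()
    for uv in proj(cc,[T(np.array(q)) for q in [(.039,-.07,.132),(-.009,-.07,.132),(.130,.135,.012),(.13,-.135,.012),(-.17,-.135,.012),(-.17,.135,.012),]]):
        cv2.circle(img,tuple(int(v) for v in np.round(uv)),2,(0,0,255),-1)
    x0,y0=(200,140)if n=='top' else (200,180)
    cv2.imwrite(f'pics/{n}o.png',cv2.resize(img[y0:y0+220,x0:x0+240],None,fx=2.5,fy=2.5,interpolation=cv2.INTER_CUBIC))
# depth to world pad
for n,cc,uv in(('top',c,(284,281)),('top',c,(364,226)),('scene',s,(368,248)),('scene',s,(281,207))):
    z=cc['depth'][uv[1],uv[0]];p=cv2.undistortPoints(np.float64([[uv]]),cc['camera_matrix'],cc['D']).ravel()
    X=cc['R'].T@(np.r_[p,1]*z-cc['t']);print(n,uv,X,'clamp',Rm(a).T@(X[:2]-[x,y]))
E
python3 - <<'E'
import cv2,numpy as np
a=cv2.imread('pics/topo.png');b=cv2.imread('pics/sceneo.png')
cv2.imwrite('pics/both.png',cv2.resize(np.hstack([a,b]),(800,366)))
E
```

```text
[[ 0.77623515  0.08449992  0.012     ]
 [ 0.68489377 -0.16271113  0.012     ]
 [ 0.40835713 -0.06472486  0.012     ]
 [ 0.49635348  0.18871726  0.012     ]]
[ 0.61027116  0.00465296 -0.34650935] -19.853523512993775 [ 0.00215758  0.002979    0.00180244 -0.00376221 -0.00383009  0.00013653
 -0.00012993  0.00064668]
knob [ 0.60060645 -0.06628076  0.132     ]
top knob proj [[366.20536853 230.40513192]]
scene knob proj [[279.55907025 201.70971576]]
top (284, 281) [0.51837516 0.06855907 0.09956741] clamp [-0.10813764  0.02889836]
top (364, 226) [ 0.6077741  -0.06258661  0.13281232] clamp [ 0.02048704 -0.06409116]
scene (368, 248) [0.51676569 0.07537848 0.10102215] clamp [-0.11196744  0.03476585]
scene (281, 207) [ 0.60277207 -0.05828745  0.1275744 ] clamp [ 0.01432224 -0.0617463 ]
```

View pics/both.png

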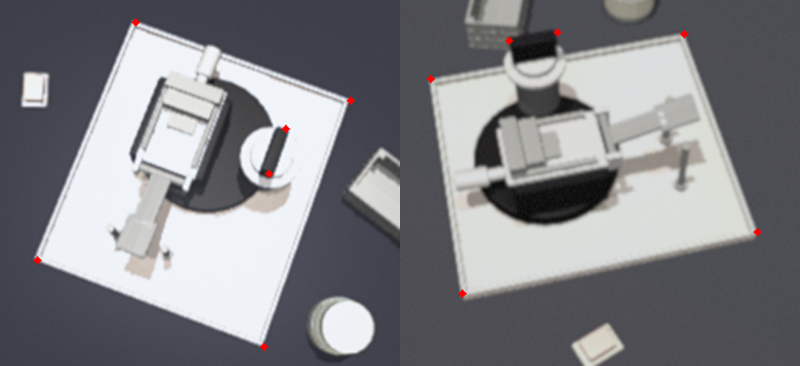

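The knob shows about 5 mm to clamp +y of the fit (world ≈ 0.603, -0.062), and the bar yaw is about -20°. I'll compute the approach.

```bash
cat >> h.py <<'E'
from scipy.spatial.transform import Rotation as Ro
def rel(o,target,ydir_deg=None):
    R=Ro.from_euler('xyz',o['tcp_rot'],degrees=True).as_matrix()
    d=R.T@(np.array(target)-o['ee_pos']);print('shift',d.round(4),'R',R.round(3).tolist())
    yaw=np.degrees(np.arctan2(R[1,1],R[0,1]));print('tool y yaw',yaw)
    if ydir_deg is not None:
        for k in(0,180):
            dy=(ydir_deg+k-yaw+180)%360-180
            print('dyaw',dy,'roll rad',-np.radians(dy))
E
python3 - <<'E'
from h import *
from workcell import bot
rel(bot.get_obs(),[.603,-.062,.24],70)
E
```

```text
shift [-0.0087 -0.3869  0.5838] R [[0.0, 0.366, 0.931], [0.0, 0.931, -0.366], [-1.0, 0.0, 0.0]]
tool y yaw 68.52665656423109
dyaw 1.4733434357689248 roll rad -0.02571469396681333
dyaw -178.52665656423108 roll rad 3.11587795962298
```

Call:
apply_moves([
  [0,-0.03,0.045,-0.03,0],
  [0,-0.06,0.09,-0.03,0],
  [0,-0.09,0.135,-0.03,0],
  [0,-0.12,0.18,-0.03,0],
  [0,-0.15,0.225,-0.03,0],
  [0,-0.18,0.27,-0.03,0],
  [0,-0.21,0.315,-0.03,0],
  [0,-0.24,0.36,-0.03,0],
  [0,-0.27,0.405,-0.03,0],
  [0,-0.3,0.45,-0.03,0],
  [0,-0.33,0.495,-0.03,0],
  [0,-0.36,0.54,-0.03,0],
])

```text
time: 1.9
ee_pos: [0.5449, 0.0173, 0.2315]
tcp_rot: [34.4, 90.0, 14.6]
wrist_force: [0.2, 1.5, -0.6]
opening: 0.0428
```

```bash
python3 - <<'E'
from h import *
from workcell import bot
o=bot.get_obs();print(o['q'],o['ee_pos'],o['opening'],o['time'],o['wrist_force'])
rel(o,[.603,-.062,.23],70)
E
```

```text
[1.81133645e+00 4.28124519e+00 9.35656372e+00 9.50383119e+01
 8.40791868e-03 2.15828586e+01] [0.54493729 0.01727512 0.23148207] 0.04283158067474012 1.9 [ 0.24297319  1.48647058 -0.57601731]
shift [ 0.0015 -0.055   0.0815] R [[0.001, 0.338, 0.941], [0.0, 0.941, -0.338], [-1.0, 0.0, 0.001]]
tool y yaw 70.22848639508402
dyaw -0.22848639508401902 roll rad 0.003987839890228718
dyaw 179.77151360491598 roll rad -3.1376048136995647
```

Call:
apply_moves([
  [0,-0.027,0.04,0,0],
  [0.0,-0.055,0.081,0,0],
  [0.0,-0.055,0.081,0,0],
  [0.0,-0.055,0.081,0,0],
])

```text
time: 2.3
ee_pos: [0.6027, -0.0629, 0.2305]
tcp_rot: [176.1, 89.9, 156.2]
wrist_force: [0.1, 0.9, 0.2]
opening: 0.0426
```

```bash
python3 - <<'E'
from h import *
from workcell import bot,cams
o=bot.get_obs();print(o['ee_pos'],o['tcp_rot'],o['opening'],o['time'],o['wrist_force'])
c=cams.camera('wrist');np.savez('w1.npz',**c,pos=o['ee_pos'],rot=o['tcp_rot']);cv2.imwrite('pics/w1.png',c['frame'])
print(c['mount'].round(4).tolist())
for k in['knob_top','lever_pad']:print(cams.spot_in(k,'wrist')[:2])
E
```

```text
[ 0.602739   -0.06290204  0.23052843] [176.13532206  89.93413094 156.2474744 ] 0.042645138595011504 2.3 [0.13564843 0.86242992 0.19637685]
[[-0.0008, -0.3109, 0.9505, -0.1417], [1.0, -0.0009, 0.0005, 0.0007], [0.0007, 0.9505, 0.3109, -0.0796], [0.0, 0.0, 0.0, 1.0]]
[{'rect': [292.4, 200.8, 349.1, 273.9], 'confidence': 0.76}]
[{'rect': [433.1, 22.5, 490.5, 156.8], 'confidence': 0.72}]
```

View pics/w1.png

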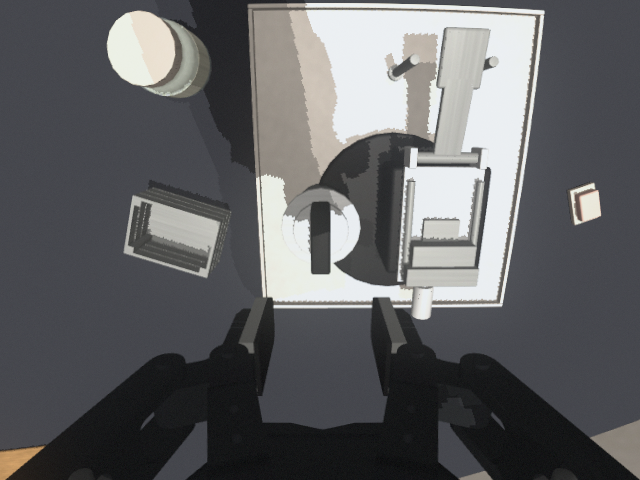

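The wrist view shows the bar upright in the picture at about (320,237), so it is aligned with the jaws. The lever pad is at (466,58) and the posts at (404,67) and (491,62). Next I'll measure the bar and pad by depth.

```bash
cat >> h.py <<'E'
def cloud(c,pos,rot):
    v,u=np.mgrid[:480,:640];p=cv2.undistortPoints(np.c_[u.ravel(),v.ravel()].astype(float).reshape(-1,1,2),c['camera_matrix'],c['D']).reshape(-1,2)
    z=c['depth'].ravel();X=np.c_[p*z[:,None],z];X=X@c['mount'][:3,:3].T+c['mount'][:3,3]
    X=X@Ro.from_euler('xyz',rot,degrees=True).as_matrix().T+pos
    X[z==0]=np.nan;return X.reshape(480,640,3)
E
python3 - <<'E'
from h import *
c=dict(np.load('w1.npz'));X=cloud(c,c['pos'],c['rot'])
for n,(a,b,l,r),lo,hi in(('knob',(190,280,285,355),.122,.145),('pad',(22,92,434,492),.09,.12),('postL',(50,85,380,425),.075,.09),('postR',(50,85,480,505),.075,.09)):
    P=X[a:b,l:r].reshape(-1,3);P=P[(P[:,2]>lo)&(P[:,2]<hi)]
    if len(P)<4: print(n,len(P));continue
    (cx,cy),wh,ang=cv2.minAreaRect(P[:,:2].astype(np.float32)*1000)
    print(n,len(P),np.median(P,0).round(4),'rect',cx,cy,wh,ang)
E
```

```text
knob 1329 [ 0.6011 -0.0627  0.131 ] rect 602.4998779296875 -63.06248474121094 (13.693899154663086, 47.37694549560547) 69.78070831298828
pad 2875 [0.5187 0.0717 0.0998] rect 519.9666748046875 72.48905944824219 (32.769771575927734, 41.16587448120117) 70.06453704833984
postL 115 [0.5073 0.0444 0.0808] rect 507.0662536621094 44.72771453857422 (7.687342166900635, 7.236802577972412) 40.10321044921875
postR 121 [0.5275 0.1006 0.0807] rect 527.3450927734375 101.564208984375 (7.608112335205078, 8.34216022491455) 21.654752731323242
```

Call:
apply_moves([
  [0.045,0,0,0,0],
  [0.09,0,0,0,0],
  [0.115,0,0,0,0],
  [0.123,0,0,0,0],
  [0.123,0,0,0,-0.8],
  [0.123,0,0,0,-0.8],
  [0.123,0,0,0,-0.8],
  [0.123,0,0,0,-0.8],
  [0.123,0,0,0,-0.8],
], newtons=40)

```text
time: 3.35
ee_pos: [0.6014, -0.0635, 0.1111]
tcp_rot: [-63.9, 89.7, -83.7]
wrist_force: [-9.1, -13.9, 0.5]
opening: 0.0132
```

Call:
apply_moves([
  [0,0,0,0.1,-0.8],
  [0,0,0,0.2,-0.8],
  [0,0,0,0.3,-0.8],
  [0,0,0,0.4,-0.8],
  [0,0,0,0.5,-0.8],
])

```text
time: 3.85
ee_pos: [0.6015, -0.0634, 0.1113]
tcp_rot: [-39.1, 89.7, -87.8]
wrist_force: [1.5, -0.6, -12.6]
opening: 0.013
```

Call:
apply_moves([
  [0,0,0,0.1,-0.8],
  [0,0,0,0.2,-0.8],
  [0,0,0,0.3,-0.8],
  [0,0,0,0.4,-0.8],
  [0,0,0,0.5,-0.8],
  [0,0,0,0.6,-0.8],
  [0,0,0,0.68,-0.8],
  [0,0,0,0.69,-0.8],
])

```text
time: 4.65
ee_pos: [0.6022, -0.0631, 0.1113]
tcp_rot: [9.6, 89.7, -78.8]
wrist_force: [5.9, -0.0, -15.2]
opening: 0.0131
```

```bash
python3 - <<'E'
from h import *
from workcell import bot
o=bot.get_obs();print(o['q'],o['torque'],o['wrist_force'])
rel(o,[.52,.073,.15],70)
E
```

```text
[-5.85691837 11.77829977  4.42350127 82.56469963 -0.26225957 82.52132981] [-0.02299537 -0.96903512 -0.09499972] [  5.90173143  -0.03978219 -15.17404263]
shift [-0.0394 -0.0783 -0.1382] R [[0.001, 1.0, 0.028], [-0.005, 0.028, -1.0], [-1.0, 0.001, 0.005]]
tool y yaw 1.6216754231167223
dyaw 68.37832457688327 roll rad -1.1934269008639717
dyaw -111.6216754231167 roll rad 1.9481657527258212
```

Call:
apply_moves([
  [0,0,0,0,-0.2],
  [0,0,0,0,-0.1],
  [0,0,0,0,0],
  [0,0,0,0,0],
  [-0.02,0,0,0,0],
  [-0.06,0,0,0,0],
  [-0.1,0,0,0,0],
  [-0.12,0,0,0,0],
  [-0.12,0,0,0,0],
])

```text
time: 5.55
ee_pos: [0.6031, -0.0626, 0.2356]
tcp_rot: [51.4, 89.5, -37.0]
wrist_force: [0.5, 0.3, 0.4]
opening: 0.0427
```

```bash
python3 - <<'E'
from h import *
from workcell import bot,cams
o=bot.get_obs();print(o['ee_pos'],o['opening'],o['wrist_force'])
c=cams.camera('wrist');X=cloud(c,o['ee_pos'],o['tcp_rot']);cv2.imwrite('pics/w2.png',c['frame'])
P=X.reshape(-1,3);P=P[(P[:,2]>.122)&(P[:,2]<.14)&(np.hypot(P[:,0]-.6025,P[:,1]+.063)<.035)]
print(len(P),cv2.minAreaRect(P[:,:2].astype(np.float32)*1000))
d=P[:,:2]-P[:,:2].mean(0);w=np.linalg.svd(d,full_matrices=False)[2][0];print('bar yaw',np.degrees(np.arctan2(w[1],w[0]))%180)
rel(o,[.52,.073,.15],70)
E
```

```text
[ 0.60314203 -0.06262341  0.23559039] 0.04272371834208428 [0.5098932  0.29656424 0.44321452]
1261 ((603.0497436523438, -63.031272888183594), (13.64610481262207, 47.41740417480469), 1.1349472999572754)
bar yaw 90.90297497419363
shift [ 0.0843 -0.0798 -0.1384] R [[0.007, 1.0, 0.028], [-0.005, 0.028, -1.0], [-1.0, 0.007, 0.006]]
tool y yaw 1.6289057123961561
dyaw 68.37109428760385 roll rad -1.1933007085101741
dyaw -111.62890571239615 roll rad 1.948291945079619
```

View pics/w2.png

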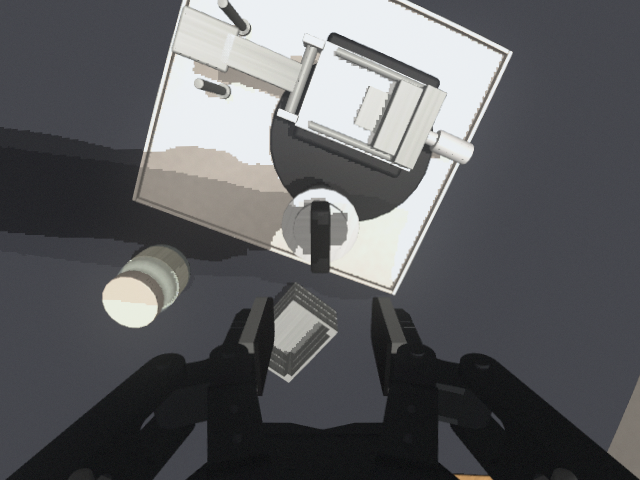

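The bar turned from -20° to -89°, which is 1.2 rad, and it stays there. The knob is at (320,237) in the picture. Next I'll go above the pad with the fingers shut.

Call:
apply_moves([
  [0,-0.02,-0.035,-0.12,-1],
  [0,-0.04,-0.07,-0.24,-1],
  [0,-0.06,-0.105,-0.36,-1],
  [0,-0.08,-0.139,-0.48,-1],
  [0,-0.082,-0.139,-0.6,-1],
  [0,-0.082,-0.139,-0.72,-1],
  [0.02,-0.082,-0.139,-0.84,-1],
  [0.04,-0.082,-0.139,-0.96,-1],
  [0.07,-0.082,-0.139,-1.08,-1],
  [0.1,-0.082,-0.139,-1.19,-1],
  [0.1,-0.082,-0.139,-1.19,-1],
  [0.1,-0.082,-0.139,-1.19,-1],
])

```text
time: 6.8
ee_pos: [0.5166, 0.0734, 0.1318]
tcp_rot: [-43.6, 89.7, -63.9]
wrist_force: [0.1, 0.7, 0.4]
opening: 0.0003
```

```bash
python3 - <<'E'
from h import *
from workcell import bot,cams
o=bot.get_obs();print(o['ee_pos'],o['opening'],o['wrist_force'])
c=cams.camera('wrist');cv2.imwrite('pics/w3.png',c['frame'])
X=cloud(c,o['ee_pos'],o['tcp_rot'])
P=X[:300].reshape(-1,3);
for lo,hi,r in((.09,.11,.03),(.076,.085,.045)):
    m=(P[:,2]>lo)&(P[:,2]<hi)&(np.hypot(P[:,0]-.5175,P[:,1]-.073)<r);Q=P[m];print(len(Q),cv2.minAreaRect(Q[:,:2].astype(np.float32)*1000) if len(Q)>3 else 0)
rel(o,[.5175,.0732,.082],70)
E
```

```text
[0.51661949 0.07340838 0.13184053] 0.0002860381890954315 [0.05059759 0.71148561 0.37160153]
2719 ((513.4994506835938, 74.98604583740234), (32.160614013671875, 29.660423278808594), 69.44400024414062)
330 ((516.7276000976562, 73.87584686279297), (67.78555297851562, 7.6704792976379395), 69.92721557617188)
shift [0.0498 0.0003 0.0007] R [[0.003, 0.348, 0.937], [-0.005, 0.937, -0.348], [-1.0, -0.004, 0.004]]
tool y yaw 69.62296774108229
dyaw 0.37703225891772263 roll rad -0.006580454304346012
dyaw -179.62296774108228 roll rad 3.1350121992854474
```

View pics/w3.png

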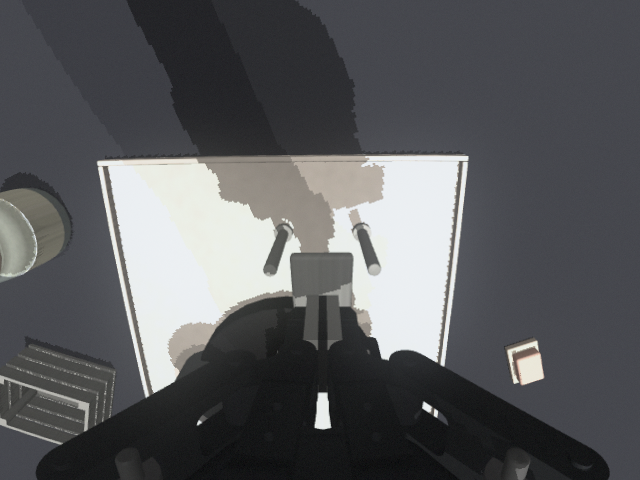

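The shut fingers are centred over the pad at (322,275), between the posts at (270,270) and (374,268). I'll press down in steps.

Call:
apply_moves([
  [0.015,0,0.001,0,-1],
  [0.025,0,0.001,0,-1],
  [0.031,0,0.001,0,-1],
  [0.037,0,0.001,0,-1],
  [0.041,0,0.001,0,-1],
  [0.041,0,0.001,0,-1],
  [0.041,0,0.001,0,-1],
])

```text
time: 7.55
ee_pos: [0.5184, 0.0731, 0.0924]
tcp_rot: [-24.4, 89.6, -44.8]
wrist_force: [-3.3, 1.1, 6.3]
opening: -0.0002
```

Call:
apply_moves([
  [0.003,0,0,0,-1],
  [0.006,0,0,0,-1],
  [0.009,0,0,0,-1],
  [0.0105,0,0,0,-1],
  [0.0105,0,0,0,-1],
  [0.0105,0,0,0,-1],
])

```text
time: 8.15
ee_pos: [0.5182, 0.0732, 0.0825]
tcp_rot: [-22.3, 89.6, -42.6]
wrist_force: [-4.6, 1.8, 7.0]
opening: 0.0
```

```bash
python3 - <<'E'
from h import *
from workcell import bot,cams
for i in range(2):
    o=bot.get_obs();print(o['time'],o['ee_pos'],o['tcp_rot'],o['wrist_force'])
    c=cams.camera('wrist')
cv2.imwrite('pics/w4.png',c['frame'])
X=cloud(c,o['ee_pos'],o['tcp_rot'])
a=np.radians(-20);ax=np.array([np.cos(a),np.sin(a)]);ay=np.array([-np.sin(a),np.cos(a)])
P=X[:330].reshape(-1,3);d=P[:,:2]-[.5175,.0732];u=d@ax;v=d@ay
for n,m in(('pad',(abs(v)<14e-3)&(u>-.02)&(u<-.012)&(P[:,2]>.07)&(P[:,2]<.1)),('post-',(abs(v+.03)<5e-3)&(abs(u)<5e-3)&(P[:,2]>.076)),('post+',(abs(v-.03)<5e-3)&(abs(u)<5e-3)&(P[:,2]>.076))):
    print(n,m.sum(),np.median(P[m],0) if m.any() else 0)
m=(abs(v)<14e-3)&(u>-.021)&(u<.02)&(P[:,2]>.07)&(P[:,2]<.1)
for lo in range(-20,20,4):
    k=m&(u>lo/1e3)&(u<(lo+4)/1e3)
    if k.sum()>5: print(lo,k.sum(),np.median(P[k,2]))
E
```

```text
8.15 [0.51818829 0.0732274  0.0825044 ] [-22.26067383  89.63668458 -42.62049533] [-4.60146906  1.79323511  6.95800575]
8.2 [0.51820768 0.07324379 0.0825344 ] [-21.863893    89.63576217 -42.22038429] [-5.50367603  1.51614901  6.61191606]
pad 1210 [0.50217527 0.07857394 0.08170074]
post- 308 [0.50581629 0.0461591  0.08059706]
post+ 291 [0.52574513 0.10172486 0.08070834]
-20 660 0.0816075847281611
-16 550 0.08179046427098294
-12 1058 0.08611422541839973
-8 696 0.09072885246901533
-4 84 0.08140029870695381
```

Call:
apply_moves([
  [0.0008,0,0,0,-1],
  [0.0014,0,0,0,-1],
  [0.0014,0,0,0,-1],
  [0.0014,0,0,0,-1],
  [0.0014,0,0,0,-1],
])

```text
time: 8.75
ee_pos: [0.5181, 0.0733, 0.0819]
tcp_rot: [-18.8, 89.6, -39.2]
wrist_force: [-5.5, -0.0, 7.6]
opening: -0.0
```

```bash
python3 - <<'E'
from h import *
from workcell import bot,cams
a=np.radians(-20);ax=np.array([np.cos(a),np.sin(a)]);ay=np.array([-np.sin(a),np.cos(a)])
for i in range(4):
    o=bot.get_obs();c=cams.camera('wrist')
    X=cloud(c,o['ee_pos'],o['tcp_rot']);P=X[:330].reshape(-1,3);d=P[:,:2]-[.5175,.0732];u=d@ax;v=d@ay
    k=lambda m:np.median(P[m&(P[:,2]>.076)&(P[:,2]<.1),2])
    print(o['time'],o['ee_pos'][2],o['wrist_force'].round(1),'pad',k((abs(v)<14e-3)&(u>-.02)&(u<-.013)),'posts',k((abs(v+.03)<5e-3)&(abs(u)<5e-3)),k((abs(v-.03)<5e-3)&(abs(u)<5e-3)))
cv2.imwrite('pics/w5.png',cv2.resize(c['frame'][180:360,200:440],None,fx=3,fy=3))
E
```

```text
8.75 0.08194423561018355 [-5.5 -0.   7.6] pad 0.08100893486795163 posts 0.0805491289875977 0.08078630313018806
8.8 0.08195313725978495 [-3.7 -1.   8. ] pad 0.08099277075421632 posts 0.08063340188317339 0.08072763536542835
8.85 0.08194038706770349 [-4.3  0.5  6.9] pad 0.0809437441505737 posts 0.08066468114869221 0.0807783583193788
8.9 0.08194055797870078 [-4.7  0.3  7.6] pad 0.08098341722929671 posts 0.08073191908710661 0.08073379344039538
```

View pics/w5.png

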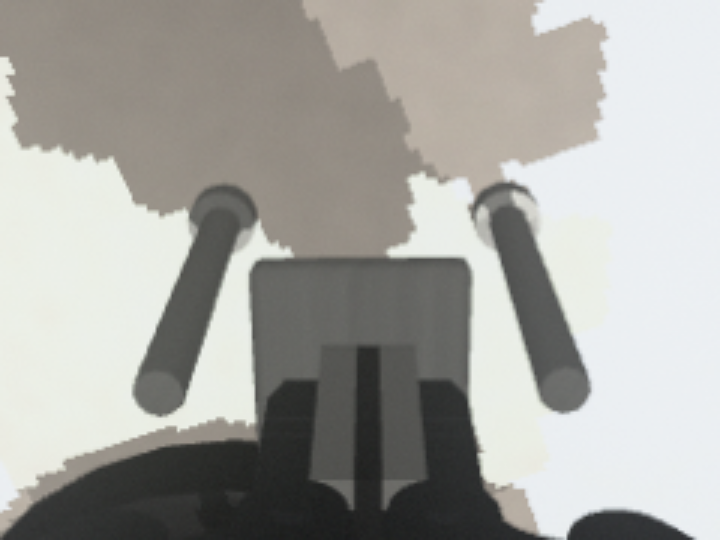

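The pad is 0.3 mm from the post tops and the fingertips are centred on it. In the crop the pad is at (360,300), with the post tops at (160,392) and (565,390). I'll do a last knob check and hand in.

```bash
python3 - <<'E'
from h import *
from workcell import bot,cams
c=cams.camera('scene');s=np.load('scene1.npz')
for k in['jar','slide_rack','wax_block','knob_top']:print(k,[(d['rect'],d['confidence']) for d in cams.spot_in(k,'scene')][:2])
# compare predicted bar ends, darkness
pts=proj(c,[[.603+r*np.cos(t),-.063+r*np.sin(t),.132] for t in np.radians([-89,-20]) for r in(-.019,.019)])
print([(p.round().astype(int).tolist(),c['frame'][int(round(p[1])),int(round(p[0]))].tolist()) for p in pts])
print(bot.get_obs()['ee_pos'],bot.get_obs()['wrist_force']);print(bot.job_done())
E
```

```text
jar [([321.5, 144.2, 350.2, 196.5], 0.71)]
slide_rack [([240.4, 159.6, 274.2, 207.6], 0.84)]
wax_block [([303.8, 375.0, 334.1, 400.3], 0.64)]
knob_top [([269.8, 193.7, 294.6, 230.0], 0.79)]
[([285, 211], [37, 33, 36]), ([274, 196], [36, 37, 37]), ([290, 202], [89, 84, 83]), ([268, 206], [130, 135, 135])]
[0.51816148 0.07326027 0.0819575 ] [-4.16143362  0.26131208  7.0465698 ]
the job is handed in; nothing more can be done
None
```

I handed the job in at about 9 s on the robot's clock, with the knob unlocked and the arm still holding the lever level.

- **Knob:** I gripped the bar and turned it clockwise by 1.2 rad, then let it go. Afterwards the bar measured 69° from its locked direction and had not sprung back. The last scene picture still shows it along the unlocked direction.
- **Lever:** I pressed it only after the knob was unlocked, in small steps with the shut fingertips. The last readings put the fingertips at 81.95 mm. By depth the pad top was at 81.0 mm and the posts at 80.7 mm; the depth camera reads about 1 mm low. The pad is therefore within about 0.3 mm of flush. The upward force was 7–8 N, close to the 8 N expected at level, and the lever never went near its bottom stop.
- **Bystanders:** The jar and the wax block were detected within about 5 pixels of their starting places. The rack's first scene detection was wrong, because it landed on the wax block, so I compared the later one with the first picture by eye, and the rack sits in the same place. The arm went near none of them.
- **Disagreements:** The tray-corner fit put the knob about 5 mm off, so I used the close wrist measurements instead. While pressing there was also a sideways force of about 4–5 N on the tool, probably friction against the pad.

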